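Put the paint jars back in their colour trays

TASK

Put the four loose paint jars away: each goes into the shelf tray of the colour of its cap, standing upright, cap up, flat on the tray's floor. Set the jars down gently rather than dropping them, and leave the spray can and the model car where they stand.

Things in the scene. Friction and masses are not known exactly. Their poses are not given: they have to be found in the camera images.
- jar_red: loose hobby-paint jar with a red cap (and red paint under a white paper label), a cylinder 40 mm in diameter and 60 mm tall, about 60 g, standing upright; origin at the centre of its underside, z up through the cap
- jar_yellow: loose hobby-paint jar with a yellow cap (and yellow paint under a white paper label), a cylinder 40 mm in diameter and 60 mm tall, about 60 g, standing upright; origin at the centre of its underside, z up through the cap
- jar_blue: loose hobby-paint jar with a blue cap (and blue paint under a white paper label), a cylinder 40 mm in diameter and 60 mm tall, about 60 g, standing upright; origin at the centre of its underside, z up through the cap
- jar_green: loose hobby-paint jar with a green cap (and green paint under a white paper label), a cylinder 40 mm in diameter and 60 mm tall, about 60 g, standing upright; origin at the centre of its underside, z up through the cap
- tray_red: fixed black open square shelf tray, 68 mm square outside, 60 mm inside, walls 4 mm thick, rim 16 mm above the counter, floor 4 mm thick, with a red round swatch on its floor and a red label lip 18 mm wide, 10 mm high along its -x side; yaw varies; origin at the centre of its underside (inner floor 4 mm above it), x pointing away from the lip, z up
- tray_yellow: fixed black open square shelf tray, 68 mm square outside, 60 mm inside, walls 4 mm thick, rim 16 mm above the counter, floor 4 mm thick, with a yellow round swatch on its floor and a yellow label lip 18 mm wide, 10 mm high along its -x side; yaw varies; origin at the centre of its underside (inner floor 4 mm above it), x pointing away from the lip, z up
- tray_blue: fixed black open square shelf tray, 68 mm square outside, 60 mm inside, walls 4 mm thick, rim 16 mm above the counter, floor 4 mm thick, with a blue round swatch on its floor and a blue label lip 18 mm wide, 10 mm high along its -x side; yaw varies; origin at the centre of its underside (inner floor 4 mm above it), x pointing away from the lip, z up
- tray_green: fixed black open square shelf tray, 68 mm square outside, 60 mm inside, walls 4 mm thick, rim 16 mm above the counter, floor 4 mm thick, with a green round swatch on its floor and a green label lip 18 mm wide, 10 mm high along its -x side; yaw varies; origin at the centre of its underside (inner floor 4 mm above it), x pointing away from the lip, z up
- spray_can: bystander: loose grey spray can with a white cap, 52 mm in diameter and 140 mm tall, upright at the left of the work; origin at the centre of its underside
- model_car: bystander: loose grey plastic scale-model car, 172 mm long, 74 mm wide, 48 mm high, at the far side of the work; origin at the centre of its underside, x along its length
There are look-alikes about, which are no part of the job. Of the things like the jar_blue, leave any that is black, grey or pink; of the rest the larger one is meant.

How it is judged:
By the outcome, as a careful person would: the job done as asked, in the order asked, and still so for the second after the job is handed in, with the robot touching nothing.
It also fails if it takes over 120 s, if anything falls off the work surface, if the arm or the gripper's body presses on something with over 40 N, if the wrist force passes 120 N, or if a joint passes its speed limit or range.

ROBOT

A 6-joint arm with a two-finger parallel gripper is mounted at the origin on the work surface. World frame = base frame: x ahead of the robot, y to its left, z up, the work surface at z = 0. Lengths are in m, angles in rad, forces in N, time in s.
With the tool pointing down it reaches from about 0.35 to 0.775 m from the base axis. Payload 7.3 kg.
Tool frame: the origin (TCP) lies at the centre of the arm's flange, where the gripper is bolted on; the fingertips stand 178 mm ahead of it and the grasp point (between the pads) lies 159 mm ahead of it (tip_extent is the distance from the TCP to the fingertips, in m); z points along the fingers, y is the line along which they close (so a half turn about z gives the same grasp; the last joint's range is limited). The gripper opens to 92 mm and grips with 3 to 60 N. Pads are 19 mm wide; open, the fingers measure 130 mm over their backs; the gripper's body (75 mm by 190 mm) begins 47 mm behind the grasp point.
Start: joints at [1.103, 0.342, 1.524, -0, 1.275, -0.146], TCP at [0.166, 0.498, 0.405] pointing down, gripper open.
Joint ranges: [-2.53, 2.53], [-0.77, 2.02], [0.04, 2.7], [-1, 4.14], [0.28, 2.66], [-3.11, 3.11]. Speed limits (rad/s): [2.57, 2.57, 3.14, 3.14, 3.14, 3.14].

INTERFACE

Orientations are given as [roll, pitch, yaw] about the fixed x, y, z axes, in that order (R = Rz(yaw) Ry(pitch) Rx(roll)).
In Python, from cell import * gives the robot as it stands.
- The arm moves only by the tool arm_command, never from a script. Its arguments are lists of equal length, an entry for each row: "xyz": the shift along the world's x, y, z in mm, a list of three; "spin": the turn about the world's z in degrees. In form: {"xyz": [[tx, ty, tz], ...], "spin": [spin, ...]}. A call has 1 to 20 rows; each row shifts and turns the commanded pose from where the row before left it; what a row does not reach is not made up. A row lasts 1/10 s, in which the tool goes at most 50 mm and 8.59 degrees, less where a joint would pass 70% of its speed; a pose out of reach is approached as far as the arm can. A call with a gripper value outside its range is refused whole. "jaw" is the opening, from -1 (shut) to 1 (fully open), set as the call begins (left out, the last holds). The fingers move at their own pace and stop on an object; "squeeze" is the grip in N (left out, the last holds). Time passes only in rows, so rows that do not move let the fingers close. It gives the time, the measured TCP pose, the force, the opening and the grip force at its end, in the units of the state.
- observe(): the state, without advancing time (a new reading comes with each control period).
- read_camera(name): name is "scene" or "side" or "wrist"; returns a dict with "img" (400x640x3 uint8, red, green, blue), "depth" (400x640 float32, m along the optical axis (not along the pixel's ray), 0 where there is no reading), "fx", "fy", "cx", "cy" (pixels), "world_from_camera" (4x4, takes a point from camera to world coordinates). Camera axes: x right, y up, looking along -z (the intrinsics and any distortion apply to the point x, -y, -z); pixel columns grow to the right and rows downward; lengths in m; the calibration is good to about 2 mm. A picture is of the moment at which its call begins.
- hand_in(): hands the job in; it is judged then, once.
The state is a dict: "time": time; "qpos": joint angles; "qvel": joint speeds; "joint_efforts": joint torques, N m; "tool_pos": TCP position; "tool_rot": TCP orientation; "contact_force": force on the tool from outside, world axes, zero at the start; "torque": the same for the moment, N m; "opening": finger opening in m; "grip_force": force on a finger pad.
Only numpy, scipy, OpenCV 4.12 (cv2) and the standard library are available. Lean on these libraries where they do the work, as an engineer would, in place of code of your own. Each camera call takes 0.05 s, during which the arm holds its last target. There are 200 camera calls.

## Working session

There is one attempt and no reset: what is moved stays moved. The work goes in short steps, Python scripts to look and compute and a tool call to move; the robot and the scene stay as the last step left them, time stands still between calls to the robot, and variables do not carry over. Pictures are saved under pics/ and viewed, at most 14 in all, crops included, and the job is handed in when it is done.

Besides the shell and the picture viewer there is one more tool, called by a JSON object that holds its "op" and its "data". arm_command: Moves the arm, as the interface text tells. Its arguments: {"type":"object","properties":{"xyz":{"type":"array","items":{"type":"array","items":{"type":"number"}}},"spin":{"type":"array","items":{"type":"number"}},"jaw":{"type":"number"},"squeeze":{"type":"number"}},"required":["xyz","spin"]}

```bash
ls; mkdir -p pics; cat > h.py <<'E'
from cell import *
import numpy as np, cv2
def snap(n,f=None):
    c=read_camera(n)
    np.savez(f'{f or n}.npz',**c)
    if f: cv2.imwrite(f'pics/{f}.png',c['img'][:,:,::-1])
    return c
def pix2w(c,u,v,z):
    T=c['world_from_camera'];d=T[:3,:3]@np.array([(u-c['cx'])/c['fx'],-(v-c['cy'])/c['fy'],-1])
    o=T[:3,3];return o+d*(z-o[2])/d[2]
def dep2w(c,u,v):
    D=c['depth'][int(v),int(u)];T=c['world_from_camera']
    return T[:3,:3]@np.array([(u-c['cx'])/c['fx']*D,-(v-c['cy'])/c['fy']*D,-D])+T[:3,3]
E
python3 - <<'E'
from h import *
for n in ['scene','side','wrist']:
    c=snap(n,n+'0'); print(n,{k:(v if np.ndim(v)==0 else np.shape(v)) for k,v in c.items()}); print(c['world_from_camera'].round(3))
o=observe();print(o['tool_pos'],o['tool_rot'],o['opening'],o['time'])
E
```

```text
pics
scene {'img': (400, 640, 3), 'depth': (400, 640), 'fx': 482.0368448477437, 'fy': 482.0368448477437, 'cx': 327.7744878585734, 'cy': 206.58398733574688, 'world_from_camera': (4, 4)}
[[-0.461 -0.72   0.519  1.15 ]
 [ 0.887 -0.381  0.261  0.351]
 [ 0.01   0.581  0.814  0.917]
 [ 0.     0.     0.     1.   ]]
side {'img': (400, 640, 3), 'depth': (400, 640), 'fx': 362.3429763545748, 'fy': 362.3429763545748, 'cx': 320.88347475002104, 'cy': 197.33049430187117, 'world_from_camera': (4, 4)}
[[ 0.953  0.159 -0.256  0.414]
 [-0.302  0.513 -0.804 -0.628]
 [ 0.003  0.844  0.537  0.498]
 [ 0.     0.     0.     1.   ]]
wrist {'img': (400, 640, 3), 'depth': (400, 640), 'fx': 303.03046749306117, 'fy': 303.03046749306117, 'cx': 323.1928052944116, 'cy': 198.85113419346442, 'world_from_camera': (4, 4)}
[[ 0.316 -0.908 -0.275  0.091]
 [ 0.949  0.301  0.094  0.523]
 [-0.003 -0.291  0.957  0.384]
 [ 0.     0.     0.     1.   ]]
[0.16597698 0.49797161 0.40420589] [-3.14046919e+00 -1.98272632e-04  2.81978622e+00] 0.09201029172328236 0.15
```

View pics/scene0.png

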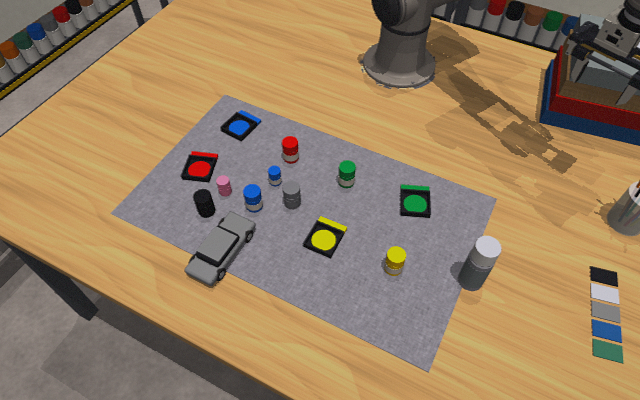

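View pics/side0.png

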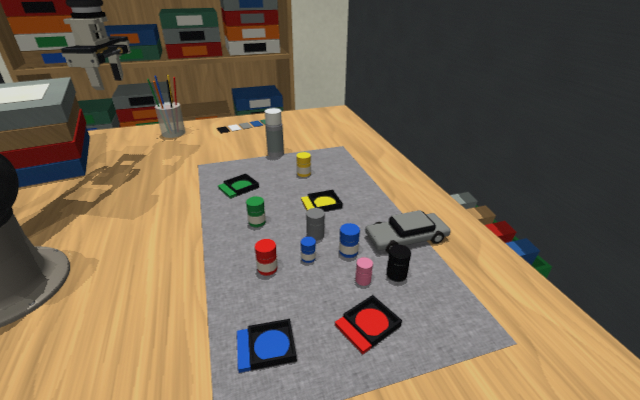

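The scene view shows these jar-like things:
- **Jars:** red (290,150), green (347,174), yellow (396,262).
- **Jar_blue candidates:** large blue (253,197), small blue (275,175), grey (292,194), pink (224,185) and black (204,203). I choose the large blue.
- **Trays:** blue (240,125), red (200,168), yellow (324,239), green (415,202).
- **Bystanders:** can (480,262), car (221,247).

The side view agrees: large blue is at (349,240) and small blue at (308,249). Next I measure and make a close crop.

```bash
cat > meas.py <<'E'
from h import *
H={'red':[(0,6),(174,180)],'yellow':[(25,34)],'blue':[(100,122)],'green':[(50,80)]}
def mask(img,col):
    hsv=cv2.cvtColor(img,cv2.COLOR_RGB2HSV)
    m=sum(cv2.inRange(hsv,(a,130,60),(b,255,255)) for a,b in H[col]); return m
def cloud(c,m):
    v,u=np.nonzero(m&(c['depth']>0)); D=c['depth'][v,u]
    P=np.stack([(u-c['cx'])/c['fx']*D,-(v-c['cy'])/c['fy']*D,-D],1)
    return P@c['world_from_camera'][:3,:3].T+c['world_from_camera'][:3,3]
def report(c,name):
    for col in H:
        n,l,s,ce=cv2.connectedComponentsWithStats(mask(c['img'],col))
        for i in range(1,n):
            if s[i,4]<40: continue
            P=cloud(c,(l==i).astype(np.uint8))
            if len(P)<20: continue
            x,y=np.median(P,0)[:2]
            if not(.25<x<.95 and -.5<y<.6): continue
            zt=np.percentile(P[:,2],95); T=P[P[:,2]>zt-.004]
            (a,b),r=cv2.minEnclosingCircle(T[:,:2].astype(np.float32)*1000)
            print(name,col,s[i].tolist(),'ztop %.1f'%(zt*1e3),'mean',(T.mean(0)*1e3).round(1),'circ %.1f %.1f r%.1f'%(a,b,r))
E
python3 - <<'E'
from meas import *
for n in ['scene','side']:
    c=dict(np.load(n+'0.npz')); report(c,n)
c=np.load('scene0.npz')['img']
cv2.imwrite('pics/crop.png',cv2.resize(c[110:260,175:325,::-1],None,fx=4,fy=4,interpolation=2))
E
```

```text
scene red [282, 136, 16, 20, 269] ztop 60.5 mean [474.3 -95.6  58.8] circ 474.5 -96.6 r20.5
scene red [191, 151, 27, 9, 119] ztop 14.2 mean [ 575.8 -283.2   12.7] circ 573.5 -287.0 r33.2
scene red [188, 161, 23, 16, 297] ztop 7.1 mean [ 614.5 -274.     5.5] circ 616.3 -271.1 r31.6
scene yellow [318, 216, 29, 16, 168] ztop 13.1 mean [608.9  91.6  10.9] circ 607.2 89.3 r32.0
scene yellow [311, 229, 25, 22, 415] ztop 6.5 mean [651.5  91.2   4.5] circ 653.9 93.3 r30.5
scene yellow [387, 246, 19, 17, 256] ztop 61.1 mean [643.4 254.7  59.2] circ 643.1 254.4 r20.0
scene blue [238, 110, 23, 15, 108] ztop 13.5 mean [ 408.4 -260.4   11.4] circ 410.9 -262.6 r34.5
scene blue [229, 120, 21, 16, 240] ztop 6.6 mean [ 447.  -267.1    4.9] circ 451.4 -263.6 r31.7
scene blue [268, 166, 13, 15, 153] ztop 45.3 mean [558.9 -90.1  43.5] circ 558.9 -90.6 r15.0
scene blue [243, 184, 18, 21, 307] ztop 61.0 mean [643.5 -96.3  58.9] circ 643.0 -96.1 r20.4
scene green [339, 160, 17, 21, 257] ztop 60.6 mean [479.8  61.8  58.8] circ 480.0 61.6 r19.7
scene green [401, 184, 28, 7, 117] ztop 12.8 mean [425.  215.2  
[... 821 characters left out ...]
n [ 640.7 -101.2   59.6] circ 642.1 -99.3 r20.8
side blue [301, 236, 15, 18, 219] ztop 45.8 mean [556.4 -95.5  44.6] circ 556.4 -94.9 r15.2
side blue [340, 252, 17, 6, 42] ztop 8.5 mean [ 636.1 -114.6    6.7] circ 637.6 -108.7 r16.4
side blue [237, 329, 14, 44, 511] ztop 15.2 mean [ 408.9 -273.5   13.9] circ 407.3 -269.4 r32.8
side blue [254, 329, 36, 31, 860] ztop 5.9 mean [ 447.9 -270.1    4.6] circ 447.4 -273.4 r31.8
side green [231, 180, 21, 10, 134] ztop 6.3 mean [463.  237.1   4.5] circ 459.7 228.8 r35.2
side green [219, 183, 17, 15, 124] ztop 11.3 mean [424.3 211.4   9.5] circ 422.5 211.9 r33.8
side green [246, 197, 18, 19, 266] ztop 60.7 mean [477.3  55.9  59.5] circ 477.0 58.2 r19.6
```

View pics/crop.png

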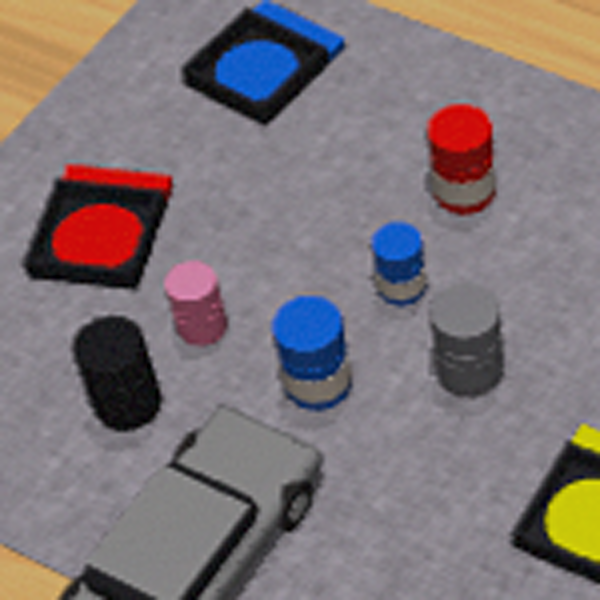

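The crop confirms it: the larger blue jar is at scene (253,197), and the smaller blue one at (275,175) is left alone. Jar tops measure 60.7 mm and tray floors about 5 mm in both views. Now I check clearances to the neighbours.

```bash
python3 - <<'E'
from meas import *
pts=[]
for n in ['scene','side']:
    c=dict(np.load(n+'0.npz')); pts.append(cloud(c,np.ones((400,640),np.uint8)))
P=np.vstack(pts)*1000
P=P[(P[:,0]>380)&(P[:,0]<820)&(P[:,1]>-350)&(P[:,1]<380)&(P[:,2]>25)&(P[:,2]<200)]
g=np.zeros((440,730),np.uint8); g[(P[:,0]-380).astype(int),(P[:,1]+350).astype(int)]=255
g=cv2.morphologyEx(g,cv2.MORPH_CLOSE,np.ones((9,9)))
n,l,s,ce=cv2.connectedComponentsWithStats(g)
for i in range(1,n):
    if s[i,4]>100: 
        r=cv2.minAreaRect(np.argwhere(l==i).astype(np.float32)); m=l[(P[:,0]-380).astype(int),(P[:,1]+350).astype(int)]==i
        print('x %d..%d y %d..%d'%(s[i,1]+380,s[i,1]+s[i,3]+380,s[i,0]-350,s[i,0]+s[i,2]-350),'c',r[0][0]+380,r[0][1]-350,r[1],r[2],'z',P[m,2].max().round())
E
```

```text
x 452..497 y -121..-76 c 472.88758087158203 -98.86981201171875 (44.76923751831055, 40.76923370361328) 67.38013458251953 z 62.0
x 457..500 y 37..81 c 477.5 59.000030517578125 (44.547733306884766, 40.30509567260742) 45.0 z 63.0
x 541..574 y -110..-75 c 557.3384552001953 -92.90768432617188 (34.7297248840332, 29.520263671875) 60.2551155090332 z 48.0
x 571..614 y -47..-3 c 592.7439117431641 -25.195098876953125 (44.35334777832031, 39.199615478515625) 51.34019470214844 z 63.0
x 620..664 y -120..-76 c 641.5441284179688 -98.42646789550781 (45.44712448120117, 39.444671630859375) 59.036251068115234 z 63.0
x 620..664 y 229..274 c 641.5946350097656 251.93243408203125 (44.98783874511719, 38.94295883178711) 54.462318420410156 z 63.0
x 622..655 y -199..-164 c 638.39599609375 -182.92799377441406 (32.288822174072266, 32.55715560913086) 10.304847717285156 z 47.0
x 684..728 y -210..-165 c 704.7629089355469 -188.28350830078125 (44.776771545410156, 40.41078186035156) 66.03751373291016 z 63.0
x 691..820 y -133..-54 c 755.0 -94.0 (78.0, 128.0) 90.0 z 51.0
```

{"op": "arm_command", "data": {"xyz": [[30,-15.5,-3],[30,-15.5,-3],[30,-15.5,-3],[30,-15.5,-3],[30,-15.5,-3],[30,-15.5,-3],[30,-15.5,-3],[30,-15.5,-3],[30,-15.5,-3],[30,-15.5,-3],[30,-15.5,-3],[30,-15.5,-3],[30,-15.5,-3],[30,-15.5,-3],[30,-15.5,-3],[26,-13.5,-5],[0,0,0],[0,0,0]], "spin": [-4.5,-4.5,-4.5,-4.5,-4.5,-4.5,-4.5,-4.5,-4.5,-4.5,-4.5,-4.5,-4.5,-4.5,-4.5,-4.1,0,0], "jaw": 0.4}}

```text
time: 1.95
tool_pos: [0.6421, 0.2517, 0.3537]
tool_rot: [-3.14, 0.0, 1.57]
contact_force: [-0.7, -0.2, -0.0]
opening: 0.064
grip_force: 0.0
```

```bash
python3 - <<'E'
from meas import *
report(snap('wrist','w1'),'w')
c=dict(np.load('scene0.npz'));print(dep2w(c,487,245).round(3))
E
```

```text
w yellow [303, 172, 41, 23, 744] ztop 60.8 mean [641.8 260.8  59.6] circ 640.9 257.1 r19.1
w yellow [290, 302, 15, 30, 404] ztop 11.4 mean [608.8  82.8  18.3] circ 619.7 164.1 r111.3
w yellow [309, 302, 44, 22, 800] ztop 5.5 mean [650.5  79.7   4.4] circ 650.3 87.1 r27.8
w green [142, 173, 49, 47, 1747] ztop 5.1 mean [462.3 232.7   4. ] circ 464.9 232.8 r30.5
w green [109, 185, 41, 54, 634] ztop 10.9 mean [421.7 216.6   9.6] circ 421.8 215.7 r33.5
[0.593 0.408 0.14 ]
```

View pics/w1.png

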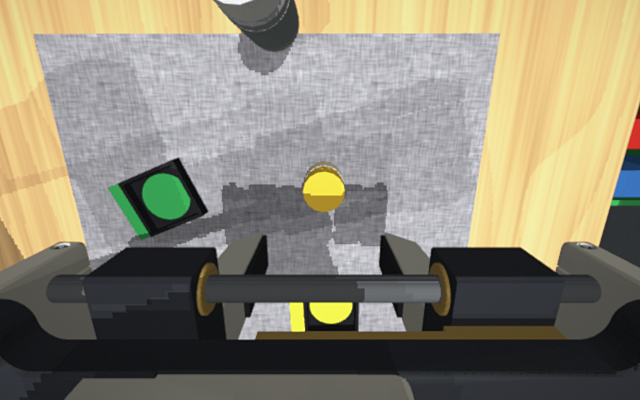

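The wrist view shows the yellow cap at (323,190), half in shadow, centred between the fingers, with nothing nearby. The can, at the top, is well clear.

{"op": "arm_command", "data": {"xyz": [[0,0,-30],[0,0,-30],[0,0,-30],[0,0,-30],[0,0,-20],[0,0,-15],[0,0,0],[0,0,0]], "spin": [0,0,0,0,0,0,0,0]}}

```text
time: 2.8
tool_pos: [0.642, 0.2526, 0.2008]
tool_rot: [3.14, -0.0, 1.571]
contact_force: [-0.2, -0.7, -0.0]
opening: 0.0641
grip_force: 0.0
```

{"op": "arm_command", "data": {"xyz": [[0,0,0],[0,0,0],[0,0,0],[0,0,0],[0,0,0],[0,0,0],[0,0,0],[0,0,0]], "spin": [0,0,0,0,0,0,0,0], "jaw": -1, "squeeze": 12}}

```text
time: 3.6
tool_pos: [0.6422, 0.252, 0.2004]
tool_rot: [3.141, -0.0, 1.57]
contact_force: [-1.7, -0.5, 6.0]
opening: 0.0397
grip_force: 12.0
```

{"op": "arm_command", "data": {"xyz": [[0,0,15],[0,0,25],[0,0,20],[1,-20,0],[1,-20,0],[1,-20,0],[1,-20,0],[1,-20,0],[1,-20,0],[1.5,-20,0],[2,-20,0],[0,0,0],[0,0,0],[0,0,0]], "spin": [0,0,0,0,0,0,0,0,0,0,0,0,0,0]}}

```text
time: 5.0
tool_pos: [0.6513, 0.0922, 0.2594]
tool_rot: [-3.141, -0.0, 1.57]
contact_force: [-0.5, 0.6, -0.7]
opening: 0.0396
grip_force: 12.0
```

```bash
python3 - <<'E'
from meas import *
o=observe();print(o['opening'],o['grip_force'],o['tool_pos'],o['contact_force'])
report(snap('scene','s2'),'s');report(snap('side','d2'),'d')
E
```

```text
0.03962621880027277 11.999880820512772 [0.65134678 0.09223017 0.25937712] [-0.52823912  0.57951594 -0.67730862]
s red [282, 136, 16, 20, 269] ztop 60.6 mean [474.4 -95.1  58.6] circ 473.7 -95.6 r19.9
s red [190, 151, 28, 9, 122] ztop 13.3 mean [ 573.  -282.9   11.5] circ 574.9 -288.1 r33.5
s red [188, 161, 23, 16, 297] ztop 7.0 mean [ 614.5 -273.1    5.2] circ 617.2 -271.7 r30.3
s blue [238, 110, 23, 15, 108] ztop 14.3 mean [ 411.4 -253.2   12.4] circ 411.4 -258.7 r30.2
s blue [229, 120, 21, 15, 237] ztop 6.4 mean [ 448.5 -267.9    4.6] circ 452.2 -263.8 r33.9
s blue [268, 166, 13, 15, 152] ztop 45.5 mean [558.8 -90.2  43.8] circ 558.2 -90.8 r15.8
s blue [243, 184, 18, 21, 307] ztop 60.9 mean [643.3 -96.   59.1] circ 642.8 -96.5 r20.4
s green [401, 184, 28, 7, 115] ztop 12.3 mean [424.6 215.8  10.3] circ 428.2 217.9 r32.5
s green [403, 195, 24, 17, 335] ztop 5.8 mean [463.1 234.    3.7] circ 464.5 234.1 r27.9
d red [254, 239, 22, 25, 461] ztop 60.6 mean [ 472.  -100.9   59.5] circ 471.8 -98.3 r20.8
d red [258, 268, 19, 8, 56] ztop 9.5 mean [ 469.2 -115.1    7.6] circ 471.5 -107.2 r17
[... 209 characters left out ...]
3, 385] ztop 60.7 mean [ 640.7 -101.2   59.5] circ 642.2 -99.9 r21.1
d blue [301, 236, 15, 18, 220] ztop 45.7 mean [556.2 -95.1  44.6] circ 556.1 -94.5 r15.5
d blue [340, 252, 17, 6, 42] ztop 9.0 mean [ 634.2 -114.4    6.9] circ 637.9 -108.1 r16.4
d blue [237, 329, 14, 44, 509] ztop 15.1 mean [ 408.2 -272.2   13.2] circ 407.5 -269.9 r32.5
d blue [254, 329, 36, 31, 860] ztop 6.0 mean [ 447.9 -270.1    4.6] circ 449.5 -272.9 r32.0
d green [231, 180, 21, 10, 132] ztop 5.9 mean [462.7 237.5   4.4] circ 464.0 227.8 r34.3
d green [219, 183, 17, 15, 125] ztop 11.0 mean [424.3 211.3   9.4] circ 427.7 213.6 r34.2
d green [247, 197, 17, 19, 273] ztop 60.6 mean [477.2  55.3  59.4] circ 477.7 56.3 r19.7
```

View pics/s2.png

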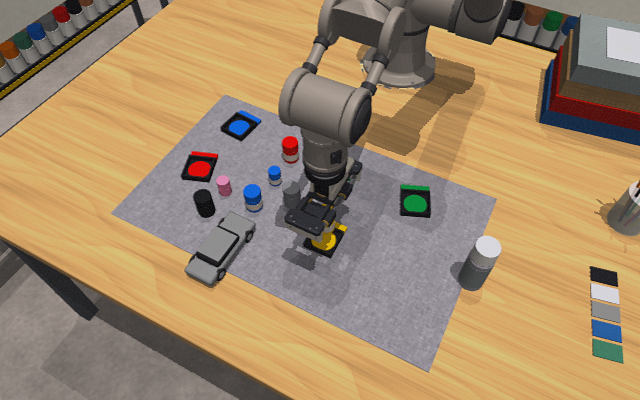

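The jar is held over the yellow tray, around (325,235). I lower it gently.

{"op": "arm_command", "data": {"xyz": [[0,0,-20],[0,0,-20],[0,0,-8],[0,0,-3],[0,0,-2],[0,0,-1],[0,0,0],[0,0,0]], "spin": [0,0,0,0,0,0,0,0]}}

```text
time: 5.9
tool_pos: [0.6517, 0.0921, 0.2064]
tool_rot: [3.14, -0.0, 1.57]
contact_force: [-0.0, 0.1, -0.3]
opening: 0.0397
grip_force: 12.0
```

{"op": "arm_command", "data": {"xyz": [[0,0,-1],[0,0,0],[0,0,0]], "spin": [0,0,0]}}

```text
time: 6.2
tool_pos: [0.6515, 0.092, 0.2048]
tool_rot: [3.141, -0.0, 1.57]
contact_force: [-0.3, 0.5, -0.6]
opening: 0.0398
grip_force: 12.0
```

{"op": "arm_command", "data": {"xyz": [[0,0,-0.7],[0,0,0],[0,0,0]], "spin": [0,0,0]}}

```text
time: 6.5
tool_pos: [0.6516, 0.0921, 0.2044]
tool_rot: [3.141, 0.0, 1.57]
contact_force: [-1.1, -0.5, 3.8]
opening: 0.0398
grip_force: 12.0
```

{"op": "arm_command", "data": {"xyz": [[0,0,-0.5],[0,0,0],[0,0,0]], "spin": [0,0,0]}}

```text
time: 6.8
tool_pos: [0.6515, 0.0921, 0.2044]
tool_rot: [3.141, 0.0, 1.57]
contact_force: [-2.1, -0.1, 6.5]
opening: 0.0394
grip_force: 12.0
```

Contact is felt and the weight is on the tray floor. I release and go on to blue.

{"op": "arm_command", "data": {"xyz": [[0,0,0],[0,0,0],[0,0,0],[0,0,0],[0,0,10],[0,0,30],[0,0,40],[0,0,20],[0,0,0],[0,0,0]], "spin": [0,0,0,0,0,0,0,0,0,0], "jaw": 0.4}}

```text
time: 7.8
tool_pos: [0.6513, 0.0921, 0.3038]
tool_rot: [3.141, 0.0, 1.57]
contact_force: [0.0, 0.4, -0.1]
opening: 0.0645
grip_force: 0.0
```

{"op": "arm_command", "data": {"xyz": [[-0.8,-16,0],[-0.8,-16,0],[-0.8,-16,0],[-0.8,-16,0],[-0.8,-16,0],[-0.8,-16,0],[-0.8,-16,0],[-0.8,-16,0],[-0.8,-16,0],[-0.8,-16,0],[-0.8,-16,0],[-0.4,-14,0],[0,0,0],[0,0,0],[0,0,0]], "spin": [-7.5,-7.5,-7.5,-7.5,-7.5,-7.5,-7.5,-7.5,-7.5,-7.5,-7.5,-7.5,0,0,0]}}

```text
time: 9.3
tool_pos: [0.6422, -0.0971, 0.3028]
tool_rot: [-3.141, 0.001, 0.002]
contact_force: [0.1, 0.1, 0.0]
opening: 0.0645
grip_force: 0.0
```

```bash
python3 - <<'E'
from meas import *
a=snap('side','d3')['img'];b=snap('wrist','w3')['img']
cv2.imwrite('pics/m3.png',np.hstack([a[100:400,180:580],b[:300,100:500]])[:,:,::-1])
report(dict(np.load('w3.npz')),'w')
E
```

```text
w red [478, 195, 56, 53, 2294] ztop 5.4 mean [ 613.6 -276.3    5. ] circ 639.3 -227.1 r85.0
w red [529, 247, 22, 15, 206] ztop 202.7 mean [ 678.1 -159.3  202.3] circ 678.2 -159.1 r1.2
w red [309, 323, 29, 8, 109] ztop 8.2 mean [490.  -97.8   6.4] circ 485.7 -97.7 r14.3
w yellow [101, 155, 53, 57, 855] ztop 4.8 mean [653.1  80.1   3.7] circ 650.8 86.1 r29.8
w yellow [47, 176, 52, 50, 1967] ztop 64.1 mean [651.7  92.4  63.1] circ 651.4 92.5 r20.0
w yellow [97, 219, 72, 18, 1042] ztop 10.4 mean [606.9  86.9   9.2] circ 609.5 87.5 r35.0
w blue [299, 181, 51, 55, 2130] ztop 60.5 mean [642.6 -98.1  59.4] circ 641.9 -98.1 r19.9
w blue [307, 270, 22, 5, 85] ztop 202.6 mean [672.2 -95.4 202.1] circ 672.7 -95.4 r3.1
w blue [305, 302, 26, 7, 135] ztop 45.4 mean [546.7 -92.6  44.3] circ 548.8 -92.5 r11.5
```

View pics/m3.png

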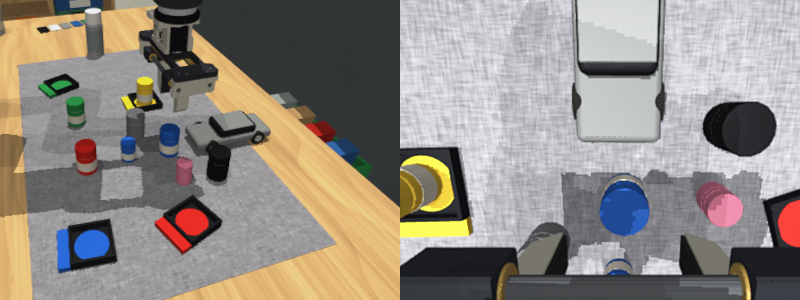

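The pictures show yellow upright in its tray, with its top at 64 mm. Blue is centred under the gripper at crop (625,205), and the fingers pass clear of pink and grey. Down.

{"op": "arm_command", "data": {"xyz": [[0,0,-20],[0,0,-30],[0,0,-25],[0,0,-18],[0,0,-10],[0,0,0],[0,0,0]], "spin": [0,0,0,0,0,0,0]}}

```text
time: 10.1
tool_pos: [0.6427, -0.0978, 0.2013]
tool_rot: [3.141, -0.001, 0.0]
contact_force: [0.7, 0.3, 1.0]
opening: 0.0642
grip_force: 0.0
```

{"op": "arm_command", "data": {"xyz": [[0,0,0],[0,0,0],[0,0,0],[0,0,0],[0,0,0],[0,0,0],[0,0,0]], "spin": [0,0,0,0,0,0,0], "jaw": -1, "squeeze": 12}}

```text
time: 10.8
tool_pos: [0.6425, -0.098, 0.2011]
tool_rot: [3.141, -0.001, -0.001]
contact_force: [-1.3, 0.4, 5.1]
opening: 0.04
grip_force: 12.0
```

{"op": "arm_command", "data": {"xyz": [[0,0,15],[0,0,25],[0,0,25],[0,0,10],[-16,-14,0],[-16,-14,0],[-16,-14,0],[-16,-14,0],[-16,-14,0],[-16,-14,0],[-16,-14,0],[-16,-14,0],[-16,-14,0],[-16,-14,0],[-16,-14,0],[-18.5,-17,0],[0,0,0],[0,0,0]], "spin": [0,0,0,0,0,0,0,0,0,0,0,0,0,0,0,0,0,0]}}

```text
time: 12.6
tool_pos: [0.4477, -0.2691, 0.2755]
tool_rot: [-3.141, 0.0, -0.002]
contact_force: [0.4, -0.8, -0.9]
opening: 0.04
grip_force: 12.0
```

{"op": "arm_command", "data": {"xyz": [[0,0,-20],[0,0,-25],[0,0,-15],[0,0,-6],[0,0,-3],[0,0,-0.5],[0,0,0],[0,0,0]], "spin": [0,0,0,0,0,0,0,0]}}

```text
time: 13.4
tool_pos: [0.4481, -0.269, 0.2067]
tool_rot: [3.141, -0.001, -0.001]
contact_force: [0.2, -0.3, -0.5]
opening: 0.0399
grip_force: 12.0
```

{"op": "arm_command", "data": {"xyz": [[0,0,-1],[0,0,0],[0,0,-0.7],[0,0,0]], "spin": [0,0,0,0]}}

```text
time: 13.8
tool_pos: [0.4478, -0.269, 0.2051]
tool_rot: [3.141, -0.0, -0.001]
contact_force: [-1.7, 0.9, 5.4]
opening: 0.0397
grip_force: 12.0
```

{"op": "arm_command", "data": {"xyz": [[0,0,0],[0,0,0],[0,0,0],[0,0,0],[0,0,10],[0,0,30],[0,0,40],[0,0,20],[0,0,0]], "spin": [0,0,0,0,0,0,0,0,0], "jaw": 0.4}}

```text
time: 14.7
tool_pos: [0.4484, -0.2694, 0.3081]
tool_rot: [3.137, -0.006, -0.001]
contact_force: [-0.1, -0.3, 0.3]
opening: 0.0644
grip_force: 0.0
```

{"op": "arm_command", "data": {"xyz": [[3,20,0],[3,20,0],[3,20,0],[3,20,0],[3,20,0],[3,20,0],[3,20,0],[4,31,0],[0,0,0],[0,0,0],[0,0,0]], "spin": [0,0,0,0,0,0,0,0,0,0,0]}}

```text
time: 15.8
tool_pos: [0.4727, -0.0985, 0.3041]
tool_rot: [3.141, 0.001, -0.001]
contact_force: [-0.3, -0.5, 0.5]
opening: 0.0641
grip_force: 0.0
```

```bash
python3 - <<'E'
from meas import *
a=snap('scene','s4')['img'];b=snap('wrist','w4')['img']
cv2.imwrite('pics/m4.png',np.hstack([a[60:360,120:520],b[:300,100:500]])[:,:,::-1])
report(dict(np.load('w4.npz')),'w'); report(dict(np.load('s4.npz')),'s')
E
```

```text
w red [507, 0, 66, 65, 3511] ztop 5.7 mean [ 611.9 -277.1    4.5] circ 612.3 -274.1 r31.1
w red [503, 55, 89, 49, 1862] ztop 11.1 mean [ 572.8 -290.3    9.9] circ 573.7 -290.5 r34.7
w red [297, 180, 49, 55, 2129] ztop 60.4 mean [473.2 -97.7  59.4] circ 472.4 -97.8 r20.0
w yellow [62, 0, 54, 15, 328] ztop 5.6 mean [627.8  92.4   4.2] circ 633.2 89.6 r21.3
w yellow [50, 21, 87, 28, 2038] ztop 10.5 mean [607.2  87.4   9.2] circ 607.5 88.1 r34.6
w blue [295, 79, 39, 41, 1265] ztop 45.5 mean [556.7 -92.4  44.5] circ 556.5 -92.3 r14.8
w blue [470, 190, 56, 54, 903] ztop 11.7 mean [ 456.7 -253.8   11.7] circ 452.3 -258.2 r22.8
w blue [494, 210, 68, 54, 2420] ztop 64.7 mean [ 452.7 -266.    68.2] circ 473.6 -222.3 r73.1
w green [157, 169, 21, 23, 65] ztop 7.8 mean [486.7  44.5   5.7] circ 485.0 48.1 r12.9
w green [94, 175, 68, 54, 2645] ztop 60.0 mean [478.1  58.8  59. ] circ 477.4 59.7 r20.4
w green [0, 204, 9, 23, 135] ztop 4.7 mean [448.9 214.5   3.6] circ 450.4 210.5 r17.1
w green [0, 220, 45, 34, 799] ztop 9.8 mean [428.7 201.5   8.7] circ 426.3 204.7 r24.9
s red [282, 136, 16, 20, 273]
[... 260 characters left out ...]
 31, 19, 331] ztop 64.9 mean [653.6  94.5  63. ] circ 653.4 95.0 r20.3
s yellow [311, 232, 21, 19, 87] ztop 11.9 mean [678.2  91.8  19.1] circ 673.0 92.8 r15.1
s blue [229, 106, 32, 19, 330] ztop 64.1 mean [ 449.  -266.7   62.5] circ 449.6 -267.1 r21.0
s blue [229, 122, 21, 13, 96] ztop 12.9 mean [ 459.4 -246.2   12.5] circ 459.4 -248.4 r19.1
s blue [268, 166, 13, 15, 153] ztop 45.7 mean [558.8 -89.6  43.8] circ 558.7 -87.7 r16.2
s green [339, 160, 17, 21, 262] ztop 61.2 mean [480.1  61.6  59.2] circ 479.5 62.3 r20.0
s green [401, 184, 28, 7, 115] ztop 12.0 mean [424.1 216.6   9.8] circ 427.7 218.0 r32.8
s green [403, 195, 24, 17, 336] ztop 5.8 mean [463.3 233.6   3.8] circ 464.7 236.4 r29.6
```

View pics/m4.png

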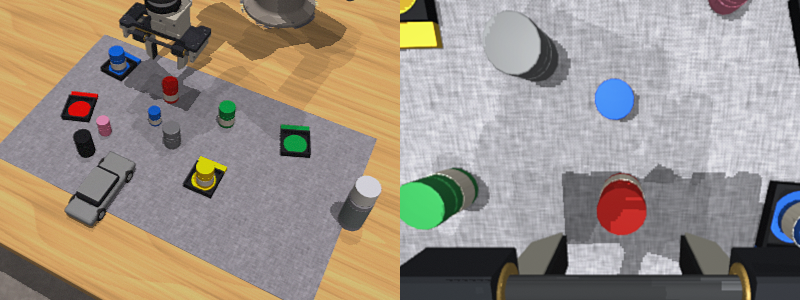

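Blue stands upright in its tray with its top at 64 mm. Red is centred under the gripper at crop (622,205).

{"op": "arm_command", "data": {"xyz": [[0,0,-20],[0,0,-30],[0,0,-25],[0,0,-18],[0,0,-11],[0,0,0],[0,0,0]], "spin": [0,0,0,0,0,0,0]}}

```text
time: 16.6
tool_pos: [0.4731, -0.0983, 0.2008]
tool_rot: [3.141, -0.001, -0.001]
contact_force: [0.4, -0.3, 0.0]
opening: 0.0643
grip_force: 0.0
```

{"op": "arm_command", "data": {"xyz": [[0,0,0],[0,0,0],[0,0,0],[0,0,0],[0,0,0],[0,0,0],[0,0,0]], "spin": [0,0,0,0,0,0,0], "jaw": -1}}

```text
time: 17.3
tool_pos: [0.473, -0.0979, 0.2008]
tool_rot: [3.141, -0.001, -0.001]
contact_force: [-0.2, 0.3, 4.7]
opening: 0.0399
grip_force: 12.0
```

{"op": "arm_command", "data": {"xyz": [[0,0,15],[0,0,25],[0,0,25],[0,0,10],[11.5,-15,0],[11.5,-15,0],[11.5,-15,0],[11.5,-15,0],[11.5,-15,0],[11.5,-15,0],[11.5,-15,0],[11.5,-15,0],[11.5,-15,0],[11.5,-15,0],[11.5,-15,0],[14,-13,0],[0,0,0],[0,0,0]], "spin": [0,0,0,0,0,0,0,0,0,0,0,0,0,0,0,0,0,0]}}

```text
time: 19.1
tool_pos: [0.6129, -0.2757, 0.274]
tool_rot: [-3.14, 0.002, -0.001]
contact_force: [0.0, -0.2, 0.4]
opening: 0.0396
grip_force: 12.0
```

{"op": "arm_command", "data": {"xyz": [[0,0,-20],[0,0,-25],[0,0,-15],[0,0,-6],[0,0,-3],[0,0,-0.5],[0,0,0],[0,0,0]], "spin": [0,0,0,0,0,0,0,0]}}

```text
time: 19.9
tool_pos: [0.6135, -0.2761, 0.2068]
tool_rot: [3.141, -0.001, -0.001]
contact_force: [0.6, -0.4, -1.1]
opening: 0.0395
grip_force: 12.0
```

{"op": "arm_command", "data": {"xyz": [[0,0,-1],[0,0,0],[0,0,-0.7],[0,0,0]], "spin": [0,0,0,0]}}

```text
time: 20.3
tool_pos: [0.6134, -0.276, 0.2049]
tool_rot: [3.141, -0.0, -0.001]
contact_force: [-1.9, 0.5, 5.0]
opening: 0.0398
grip_force: 12.0
```

{"op": "arm_command", "data": {"xyz": [[0,0,0],[0,0,0],[0,0,0],[0,0,0],[0,0,10],[0,0,30],[0,0,40],[0,0,20],[0,0,0],[0,0,0]], "spin": [0,0,0,0,0,0,0,0,0,0], "jaw": 0.4}}

```text
time: 21.3
tool_pos: [0.6132, -0.2759, 0.3044]
tool_rot: [3.141, -0.0, -0.001]
contact_force: [-1.0, 0.3, 0.0]
opening: 0.0643
grip_force: 0.0
```

{"op": "arm_command", "data": {"xyz": [[-10,24,0],[-10,24,0],[-10,24,0],[-10,24,0],[-10,24,0],[-10,24,0],[-10,24,0],[-10,24,0],[-10,24,0],[-10,24,0],[-10,24,0],[-10,24,0],[-8,24,0],[-7.5,23,0],[0,0,0],[0,0,0],[0,0,0]], "spin": [0,0,0,0,0,0,0,0,0,0,0,0,0,0,0,0,0]}}

```text
time: 23.0
tool_pos: [0.478, 0.0584, 0.3036]
tool_rot: [3.141, 0.001, -0.001]
contact_force: [0.6, -0.0, 0.5]
opening: 0.0642
grip_force: 0.0
```

```bash
python3 - <<'E'
from meas import *
a=snap('side','d5')['img'];b=snap('wrist','w5')['img']
cv2.imwrite('pics/m5.png',np.hstack([a[100:400,180:580],b[:300,100:500]])[:,:,::-1])
report(dict(np.load('w5.npz')),'w'); report(dict(np.load('d5.npz')),'d')
E
```

```text
w yellow [254, 0, 52, 22, 361] ztop 5.2 mean [629.1  95.9   4.1] circ 633.9 92.8 r21.0
w yellow [244, 28, 84, 27, 1964] ztop 10.7 mean [607.3  87.8   9.5] circ 607.6 88.0 r34.4
w blue [488, 86, 54, 40, 1703] ztop 45.7 mean [556.9 -91.2  44.6] circ 556.9 -91.9 r15.0
w blue [476, 94, 8, 26, 42] ztop 4.8 mean [555.9 -79.3   3.3] circ 556.2 -82.3 r10.6
w blue [631, 221, 9, 26, 138] ztop 16.0 mean [ 441.5 -239.2   16. ] circ 443.0 -239.4 r10.1
w blue [608, 250, 32, 18, 166] ztop 205.3 mean [514.2 -27.8 205.8] circ 514.2 -28.0 r1.4
w green [114, 181, 58, 53, 2290] ztop 4.7 mean [462.7 233.7   3.6] circ 462.6 233.3 r28.1
w green [296, 181, 49, 54, 2073] ztop 60.4 mean [478.5  60.2  59.4] circ 477.8 60.0 r19.8
w green [146, 226, 54, 22, 588] ztop 195.8 mean [513.8 107.1 196.1] circ 513.9 107.1 r6.8
d red [361, 288, 26, 32, 678] ztop 65.1 mean [ 611.9 -279.3   63.8] circ 612.5 -278.3 r20.0
d red [355, 312, 34, 24, 303] ztop 15.1 mean [ 602.  -292.2   14.7] circ 606.0 -290.8 r25.5
d red [335, 316, 37, 38, 557] ztop 11.3 mean [ 573.6 -294.1    9.9] circ 573.0 -292.6 r34.3
d yellow [317, 177, 16, 8, 105] ztop 64.8 mean [651.9  90.8  63.5] circ 651.7 91.6 r20.1
d yellow [301, 197, 14, 12, 77] ztop 10.9 mean [607.4  93.1   9.6] circ 608.5 90.3 r28.8
d blue [301, 236, 15, 18, 220] ztop 45.7 mean [556.4 -95.4  44.7] circ 556.9 -93.2 r15.3
d blue [255, 309, 28, 34, 773] ztop 65.0 mean [ 446.9 -272.2   63.8] circ 447.6 -271.3 r20.3
d blue [237, 329, 14, 44, 510] ztop 15.0 mean [ 408.2 -271.9   13. ] circ 412.1 -269.3 r33.0
d blue [254, 333, 36, 27, 353] ztop 12.2 mean [ 442.4 -287.6   11.9] circ 444.1 -287.6 r23.4
d green [231, 180, 20, 10, 130] ztop 5.6 mean [461.7 237.8   4.5] circ 463.3 227.8 r34.6
d green [219, 183, 17, 15, 126] ztop 10.9 mean [424.5 211.9   9.4] circ 427.4 215.8 r33.9
d green [247, 197, 17, 19, 266] ztop 60.8 mean [477.4  55.5  59.6] circ 477.9 57.5 r19.7
```

View pics/m5.png

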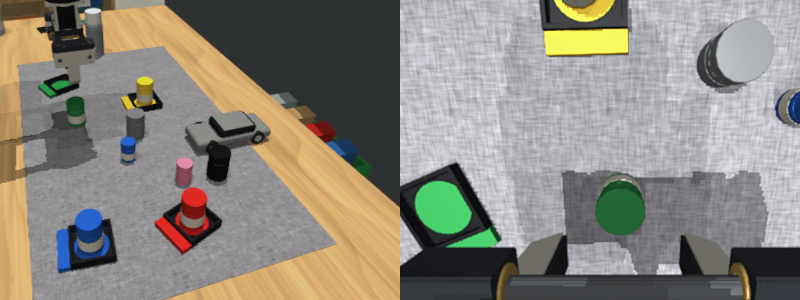

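Red is upright in its tray with its top at 65 mm. Green is centred at crop (620,205).

{"op": "arm_command", "data": {"xyz": [[0,0.5,-20],[0,0,-30],[0,0,-25],[0,0,-18],[0,0,-11],[0,0,0],[0,0,0]], "spin": [0,0,0,0,0,0,0]}}

```text
time: 23.8
tool_pos: [0.4782, 0.0593, 0.2005]
tool_rot: [3.141, -0.001, -0.001]
contact_force: [-0.5, 0.3, 0.6]
opening: 0.0642
grip_force: 0.0
```

{"op": "arm_command", "data": {"xyz": [[0,0,0],[0,0,0],[0,0,0],[0,0,0],[0,0,0],[0,0,0],[0,0,0]], "spin": [0,0,0,0,0,0,0], "jaw": -1}}

```text
time: 24.5
tool_pos: [0.478, 0.0596, 0.2006]
tool_rot: [3.141, -0.001, -0.001]
contact_force: [-1.8, 0.0, 5.5]
opening: 0.0395
grip_force: 12.0
```

{"op": "arm_command", "data": {"xyz": [[0,0,15],[0,0,25],[0,0,25],[0,0,10],[-1.5,17,0],[-1.5,17,0],[-1.5,17,0],[-1.5,17,0],[-1.5,17,0],[-1.5,17,0],[-1.5,17,0],[-1.5,17,0],[-1.5,17,0],[-1.5,22,0],[0,0,0],[0,0,0]], "spin": [0,0,0,0,0,0,0,0,0,0,0,0,0,0,0,0]}}

```text
time: 26.1
tool_pos: [0.4625, 0.2346, 0.2744]
tool_rot: [3.141, 0.001, 0.001]
contact_force: [-0.4, -0.1, -0.6]
opening: 0.0398
grip_force: 12.0
```

{"op": "arm_command", "data": {"xyz": [[0,0,-20],[0,0,-25],[0,0,-15],[0,0,-6],[0,0,-3],[0,0,-0.5],[0,0,0],[0,0,0]], "spin": [0,0,0,0,0,0,0,0]}}

```text
time: 26.9
tool_pos: [0.4631, 0.2346, 0.2063]
tool_rot: [-3.141, -0.001, -0.001]
contact_force: [-0.5, 0.3, -0.5]
opening: 0.0396
grip_force: 12.0
```

{"op": "arm_command", "data": {"xyz": [[0,0,-1],[0,0,0],[0,0,-0.7],[0,0,0]], "spin": [0,0,0,0]}}

```text
time: 27.3
tool_pos: [0.4628, 0.2346, 0.2046]
tool_rot: [-3.142, -0.0, -0.001]
contact_force: [-2.2, -1.1, 5.3]
opening: 0.0399
grip_force: 12.0
```

Release, rise, and back off inward.

{"op": "arm_command", "data": {"xyz": [[0,0,0],[0,0,0],[0,0,0],[0,0,0],[0,0,10],[0,0,30],[0,0,40],[0,0,40],[-10,-20,20],[-10,-30,0],[-10,-30,0],[-10,-30,0],[0,0,0],[0,0,0]], "spin": [0,0,0,0,0,0,0,0,0,0,0,0,0,0], "jaw": 0.4}}

```text
time: 28.7
tool_pos: [0.4229, 0.1242, 0.3447]
tool_rot: [-3.141, -0.001, -0.002]
contact_force: [-0.6, -0.1, 0.3]
opening: 0.0643
grip_force: 0.0
```

```bash
python3 - <<'E'
from meas import *
a=snap('scene','s6')['img'];b=snap('side','d6')['img']
cv2.imwrite('pics/m6.png',np.hstack([a[60:360,120:520],b[100:400,180:580]])[:,:,::-1])
report(dict(np.load('s6.npz')),'s'); report(dict(np.load('d6.npz')),'d')
E
```

```text
s red [186, 147, 32, 20, 361] ztop 64.2 mean [ 614.  -274.    62.6] circ 614.0 -275.3 r20.7
s red [188, 162, 23, 15, 137] ztop 15.8 mean [ 628.4 -257.5   14.8] circ 624.7 -261.2 r25.0
s yellow [316, 216, 31, 19, 331] ztop 64.9 mean [652.8  94.2  63. ] circ 652.6 94.6 r20.0
s yellow [311, 232, 21, 19, 85] ztop 14.9 mean [679.6  92.5  21.7] circ 675.3 94.0 r13.5
s blue [229, 106, 32, 19, 330] ztop 64.3 mean [ 448.1 -266.    62.8] circ 448.7 -267.3 r19.3
s blue [228, 122, 22, 13, 100] ztop 14.0 mean [ 460.8 -245.2   13.8] circ 459.4 -252.2 r21.6
s blue [268, 166, 13, 15, 152] ztop 45.9 mean [558.4 -91.1  43.9] circ 558.9 -90.4 r14.7
s green [401, 182, 28, 21, 333] ztop 64.5 mean [464.  235.3  62.8] circ 463.5 235.3 r19.5
s green [403, 196, 24, 16, 125] ztop 8.6 mean [478.8 234.8   7.2] circ 468.4 235.0 r28.2
d red [361, 288, 26, 32, 678] ztop 64.9 mean [ 611.8 -279.3   63.8] circ 612.3 -278.1 r20.5
d red [355, 311, 34, 25, 303] ztop 15.1 mean [ 602.6 -292.    14.4] circ 606.3 -290.4 r25.5
d red [335, 316, 37, 38, 557] ztop 11.4 mean [ 573.5 -293.8    9.9] circ 572.1 -292.5 r34.8
d yellow [317, 177, 16, 8, 105] ztop 64.8 mean [651.8  90.9  63.5] circ 651.4 92.4 r19.4
d yellow [301, 196, 14, 14, 104] ztop 12.3 mean [608.1  90.4   9.9] circ 607.9 90.9 r29.4
d blue [301, 236, 15, 18, 220] ztop 45.7 mean [556.5 -95.1  44.5] circ 556.7 -93.7 r15.4
d blue [255, 309, 28, 34, 773] ztop 64.9 mean [ 446.8 -272.3   63.9] circ 446.5 -271.0 r20.2
d blue [237, 329, 14, 44, 511] ztop 15.5 mean [ 409.8 -275.3   14.6] circ 410.0 -272.9 r29.1
d blue [254, 333, 36, 27, 352] ztop 12.3 mean [ 444.1 -288.2   11.7] circ 444.2 -286.6 r23.5
d green [231, 163, 15, 16, 183] ztop 64.3 mean [462.6 228.8  63.2] circ 462.4 232.0 r20.2
d green [219, 183, 17, 15, 125] ztop 10.7 mean [424.5 211.5   9.2] circ 426.4 214.2 r33.7
```

View pics/m6.png

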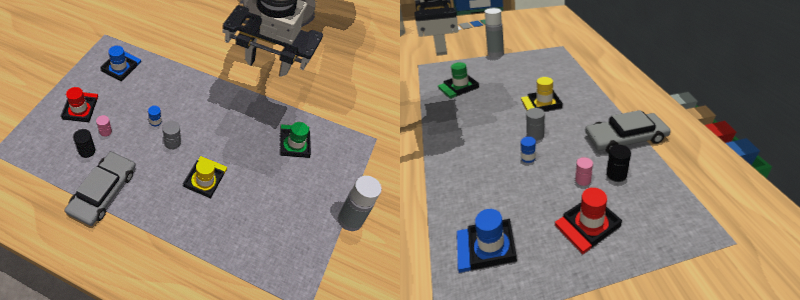

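All four jars stand upright in the matching trays, with tops at about 64–65 mm. The can, car and look-alikes have not moved, and the gripper is clear.

```bash
python3 -c "
from cell import *
print(hand_in())"
```

```text
the job is handed in; nothing more can be done
None
```

The job is handed in: all four jars stand upright in their colour-matched trays, and the spray can, model car and look-alikes were left where they stood.

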